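# Present the clay ball to the scanner

### The arm

A 7-joint arm with a two-finger parallel gripper is mounted at the origin on the work surface. World frame = base frame: x ahead of the robot, y to its left, z up, the work surface at z = 0. Lengths are in m, angles in rad, forces in N, time in s.
With the tool pointing down it reaches from about 0.425 to 0.825 m from the base axis. Payload 3.6 kg.
Tool frame: the origin (TCP) lies between the finger pads; the fingertips stand 25 mm ahead of it and the grasp point (between the pads) lies 6 mm ahead of it; z points along the fingers, y is the line along which they close (so a half turn about z gives the same grasp; the last joint's range is limited). The gripper opens to 85 mm and grips with 20 to 120 N. Pads are 22 mm wide; open, the fingers measure 114 mm over their backs; the gripper's body (76 mm by 85 mm) begins 54 mm behind the grasp point. The pads swing forward as they close: fully open they stand 13 mm farther back than shut.
Start: joints at [-1.22, 0.615, -0.013, 1.423, 0.008, 1.103, -0.04], TCP at [0.239, 0.604, 0.256] pointing down, gripper open.
Joint ranges: [-3.12, 3.12], [-0.3, 2.06], [-1.34, 1.32], [0.26, 2.42], [-1.36, 4.5], [0.01, 1.98], [-2.84, 2.84]. Speed limits (rad/s): [2.79, 2.79, 3.14, 3.14, 3.14, 3.14, 3.14].

### API

Orientations are given as a unit quaternion [w, x, y, z].
In Python, from rig import * gives the robot as it stands.
- The arm moves only by the tool send_rows, never from a script. Its argument "rows" is a list that holds one entry, the list of rows, each a list of 6 numbers: the shift along the tool's x, y, z in cm, then the turn, a rotation vector about the tool's x, y, z in degrees. In form: [[[dx, dy, dz, wx, wy, wz], ...]]. A call has 1 to 5 rows; each row shifts and turns the commanded pose from where the row before left it, along the tool's axes as they then stand; what a row does not reach is not made up. A row lasts 1/8 s, in which the tool goes at most 62.5 mm and 10.7 degrees, less where a joint would pass 70% of its speed; a pose out of reach is approached as far as the arm can. A call with a gripper value outside its range is refused whole. "hand" is the closure, from 0 (fully open) to 1 (shut), set as the call begins (left out, the last holds). The fingers move at their own pace and stop on an object; "force" is the grip in N (left out, the last holds). Time passes only in rows, so rows that do not move let the fingers close. It gives the time, the measured TCP pose, the force, the opening and the grip force at its end, in the units of the state.
- get_state(): the state, without advancing time (a new reading comes with each control period).
- grab_frame(name): name is "scene" or "top" or "wrist"; returns the picture (384x512x3 uint8, blue, green, red); there is no depth.
- get_calibration(name): a dict with "vfov" (degrees; the focal length in pixels is half the picture's height over the tangent of half this angle, whatever the lens; pixels are square), "cx", "cy" (the principal point, pixels), "rvec" (rotation vector, rad) and "tvec" (3), from world to camera coordinates, as OpenCV has them. Camera axes: x right, y down, z forward; pixel columns grow to the right and rows downward; lengths in m; the calibration is good to about 2 mm. A picture is of the moment at which its call begins: read the wrist's pose just before it. get_calibration takes no time and is no camera call; for the wrist camera it gives the pose at the moment of the call.
- hand_in(): hands the job in; it is judged then, once.
The state is a dict: "t": time; "joint_pos": joint angles; "joint_velocities": joint speeds; "tau": joint torques, N m; "eef_pos": TCP position; "eef_rot": TCP orientation; "contact_force": force on the tool from outside, world axes, zero at the start; "torque": the same for the moment, N m; "gripper_width": opening from 0.0 (shut) to 1.0 (fully open); "grasp_force": force on a finger pad.
Only numpy, scipy, OpenCV 4.12 (cv2) and the standard library are available. Lean on these libraries where they do the work, as an engineer would, in place of code of your own. Each camera call takes 0.05 s, during which the arm holds its last target. There are 200 camera calls.

### The job

Find which of the two round trays holds the terracotta clay ball (the other holds a pale stone ball), lift that tray by its blue bar and carry it to the desktop scanner without tipping it or letting the ball out of its pocket. Finish while still holding the tray, level and still, centred above the white disc, with the ball at the height of the scanner's lens and the open side of the bail turned to the lens so that no post hides the ball. Leave the other tray, its ball and the other finds and tools where they are.

Things in the scene. Friction and masses are not known exactly. Their poses are not given: they have to be found in the camera images.
- tray_a: one of two identical trays, ~0.18 kg: white round plate, radius 52 mm, 6 thick, under a rigid bail (does not swing). Origin: centre of the underside, z up. The bail lies along the tray's y: posts 10 wide at y = +-46 and a blue bar 14 wide (x), 14 high, 98 long, centre 75 above the underside. It is open towards +x and -x; a half turn leaves the tray the same.
- tray_a_bar (a point): centre of the grip bar of tray_a, 75 mm above its underside
- tray_a_pocket (a point): centre of a ball resting mid-pocket in tray_a, 21 mm above its underside, 54 mm below the bar's centre. The round pocket is 22 mm in inner radius; its rim stands 5 mm above its floor (outer radius 26). It holds one loose ball.
- tray_b: one of two identical trays, ~0.18 kg: white round plate, radius 52 mm, 6 thick, under a rigid bail (does not swing). Origin: centre of the underside, z up. The bail lies along the tray's y: posts 10 wide at y = +-46 and a blue bar 14 wide (x), 14 high, 98 long, centre 75 above the underside. It is open towards +x and -x; a half turn leaves the tray the same.
- tray_b_bar (a point): centre of the grip bar of tray_b, 75 mm above its underside
- tray_b_pocket (a point): centre of a ball resting mid-pocket in tray_b, 21 mm above its underside, 54 mm below the bar's centre. The round pocket is 22 mm in inner radius; its rim stands 5 mm above its floor (outer radius 26). It holds one loose ball.
- clay_ball_center (a point): centre of the terracotta (orange-brown) clay ball, 30 mm across, about 28 g; starts in either tray's pocket and rolls freely inside it
- stone_ball_center (a point): centre of the pale marble ball, 30 mm across, about 36 g; starts in the other tray's pocket
- scanner: fixed desktop scanner: grey head 170 mm wide (y), 60 deep (x), top 180 high; dark lens and two yellow lights on its -x face, lens axis 140 above the table. Origin on the table under the head. A flat white disc (radius 45, 4 high, black centre dot) lies 170 from the origin along its -x, joined by a flat bar.
- scan_point (a point): where the ball belongs for the scan: above the centre of the white disc, on the lens axis, 140 mm above the table
- bowl: bystander to leave alone: terracotta bowl, 110 wide, 60 high (mm); origin at the centre of its underside
- figurine: bystander to leave alone: small terracotta head, 50 wide, 55 high (mm); origin at the centre of its underside
- brush: bystander to leave alone: soft brush, 170 long, lying along its x (mm)
- whorl: bystander to leave alone: dark clay spindle whorl, ring 40 across, 14 high (mm); origin at the centre of its underside
- sherd: bystander to leave alone: terracotta sherd, about 55 x 50, 12 high (mm); origin at the centre of its underside

How it is judged:
On the way:
1. the tray that holds the clay ball is lifted clear of the table by the fingers, the ball in its pocket (((distance between clay_ball_center and tray_a_pocket below 0.022 m and height (world z) of tray_a above 0.03 m and contact force between the fingers and tray_a above 1 N) or (distance between clay_ball_center and tray_b_pocket below 0.022 m and height (world z) of tray_b above 0.03 m and contact force between the fingers and tray_b above 1 N))), for 0.2 s.
At the end, for the whole second after the job is handed in: fingers hold the clay ball's tray, ball in pocket, within 30 mm sideways and 25 mm in height of the scan point, tilt < 0.12 rad, x axis within 0.4 rad of the scanner's (either way), < 0.03 m/s, not on the scanner; other tray upright with its ball, it and all finds within 30 mm of their starts (((distance between clay_ball_center and tray_a_pocket below 0.022 m and horizontal distance between tray_a_pocket and scan_point below 0.03 m and z of tray_a_pocket in the frame of scan_point between -0.025 and 0.025 m and angle between tray_a's own z axis and vertical below 0.12 rad and angle between the x axis of tray_a and the x axis of scanner, either way round below 0.4 rad and linear speed of tray_a below 0.03 m/s and contact force between the fingers and tray_a above 1 N and contact force between tray_a and scanner below 0.3 N) or (distance between clay_ball_center and tray_b_pocket below 0.022 m and horizontal distance between tray_b_pocket and scan_point below 0.03 m and z of tray_b_pocket in the frame of scan_point between -0.025 and 0.025 m and angle between tray_b's own z axis and vertical below 0.12 rad and angle between the x axis of tray_b and the x axis of scanner, either way round below 0.4 rad and linear speed of tray_b below 0.03 m/s and contact force between the fingers and tray_b above 1 N and contact force between tray_b and scanner below 0.3 N)) and ((distance between stone_ball_center and tray_a_pocket below 0.022 m and distance of tray_a from where it was at the start of the episode below 0.03 m and height (world z) of tray_a below 0.01 m) or (distance between stone_ball_center and tray_b_pocket below 0.022 m and distance of tray_b from where it was at the start of the episode below 0.03 m and height (world z) of tray_b below 0.01 m)) and distance of each of bowl, figurine, brush, whorl, sherd from where it was at the start of the episode below 0.03 m); the arm keeps its last pose, push and grip.
It fails at once if the clay ball leaves its pocket (distance between clay_ball_center and tray_a_pocket above 0.028 m and distance between clay_ball_center and tray_b_pocket above 0.028 m).
It fails at once if the stone ball leaves its pocket (distance between stone_ball_center and tray_a_pocket above 0.028 m and distance between stone_ball_center and tray_b_pocket above 0.028 m).
It fails at once if a tray is tipped by more than 0.35 rad (angle between any of tray_a, tray_b's own z axis and vertical above 0.35 rad).
It fails at once if the stone ball's tray is moved by more than 30 mm ((distance between stone_ball_center and tray_a_pocket below 0.022 m and distance of tray_a from where it was at the start of the episode above 0.03 m) or (distance between stone_ball_center and tray_b_pocket below 0.022 m and distance of tray_b from where it was at the start of the episode above 0.03 m)).
It fails at once if a bystander is moved by more than 30 mm (distance of any of bowl, figurine, brush, whorl, sherd from where it was at the start of the episode above 0.03 m).
It also fails if it takes over 48 s, if anything falls off the work surface, if the arm or the gripper's body presses on something with over 40 N, if the wrist force passes 120 N, or if a joint passes its speed limit or range.

## Working session

There is one attempt and no reset: what is moved stays moved. The work goes in short steps, Python scripts to look and compute and a tool call to move; the robot and the scene stay as the last step left them, time stands still between calls to the robot, and variables do not carry over. Pictures are saved under pics/ and viewed, at most 10 in all, crops included, and the job is handed in when it is done.

Besides the shell and the picture viewer there is one more tool, called after "Call:" by a JSON object that holds its "method" and its "body". send_rows: Moves the arm, as the interface text tells. Its arguments: {"type":"object","properties":{"rows":{"type":"array","items":{"type":"array","items":{"type":"array","items":{"type":"number"}}}},"hand":{"type":"number"},"force":{"type":"number"}},"required":["rows"]}

```bash
mkdir -p pics; python3 - <<'E'
from rig import *
import cv2,numpy as np
a=grab_frame("scene");b=grab_frame("top")
cv2.imwrite("pics/s.png",a);cv2.imwrite("pics/t.png",b)
for n in("scene","top","wrist"):print(n,get_calibration(n))
s=get_state();print(s)
E
```

```text
scene {'vfov': 49.673856880830954, 'cx': 252.60686587269302, 'cy': 194.6027113770743, 'rvec': array([ 1.07513274,  2.50595246, -0.90493098]), 'tvec': array([ 0.32729058, -0.25970435,  1.35457394])}
top {'vfov': 56.03181913685351, 'cx': 262.41556933420986, 'cy': 195.14062580882165, 'rvec': array([ 2.21006035, -2.18097292,  0.10976037]), 'tvec': array([0.01767449, 0.54446796, 0.88673978])}
wrist {'vfov': 65.0635989810808, 'cx': 255.07940373044522, 'cy': 190.40240156579767, 'rvec': array([-2.40531279, -1.63575279, -0.22016462]), 'tvec': array([-0.64836398, -0.03454029,  0.37925451])}
{'t': 0.1, 'joint_pos': array([-1.22047691,  0.61584121, -0.01263773,  1.42474483,  0.00808225,
        1.1034035 , -0.04041237]), 'joint_velocities': array([-4.29284965e-04, -3.60548976e-03, -4.27661452e-04, -4.32496896e-03,
       -1.63975125e-03,  9.51317186e-05, -2.68027279e-03]), 'tau': array([ 9.71771333e-04, -4.70382535e+01,  2.60312688e-01, -1.71572274e+01,
        1.01486294e-02,  5.84066729e-03, -8.31941747e-06]), 'eef_pos': array([0.2389185 , 0.60381832, 0.25523966]), 'eef_rot': array([-2.18992780e-04,  1.87266173e-01,  9.82308507e-01, -1.15316884e-03]), 'contact_force': array([0.31088692, 0.11170002, 0.04433474]), 'torque': array([-0.01163459, -0.00424988,  0.03885248]), 'grasp_force': 0.0, 'gripper_width': 1.0029818618050268}
```

View pics/s.png

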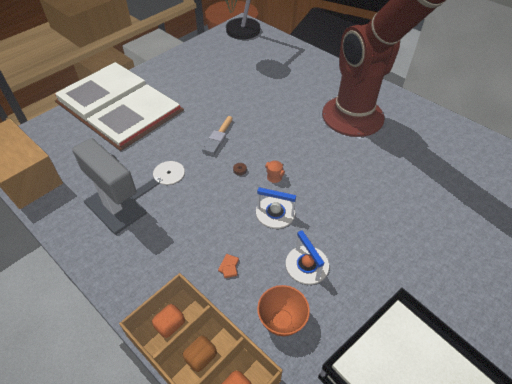

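View pics/t.png

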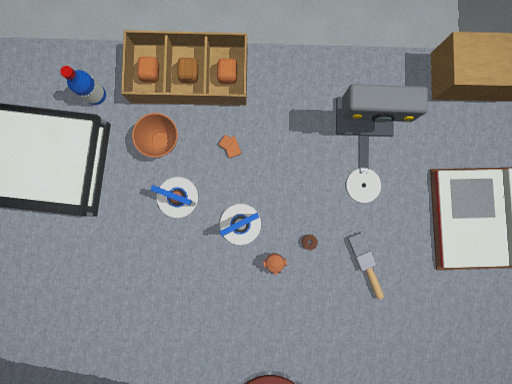

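Scene view: the clay ball is at about (308,262), in the tray whose bar runs (300,235)-(322,264). The stone tray is at (275,210), and the disc at (169,173). In the top view, the clay tray is at (177,197), the stone tray at (241,224), the disc dot at (364,185) and the lens at about (383,118).

```bash
cat > h.py <<'E'
import cv2,numpy as np
from rig import *
def KP(c):
    f=192/np.tan(np.radians(c["vfov"]/2));K=np.array([[f,0,c["cx"]],[0,f,c["cy"]],[0,0,1]])
    return K@np.c_[cv2.Rodrigues(c["rvec"])[0],c["tvec"]]
def tri(Pa,a,Pb,b):
    X=cv2.triangulatePoints(Pa,Pb,np.float64(a).reshape(2,1),np.float64(b).reshape(2,1));return (X[:3]/X[3]).ravel()
def onplane(P,p,z):
    H=np.c_[P[:,0],P[:,1],P[:,2]*z+P[:,3]];q=np.linalg.solve(H,[p[0],p[1],1]);return q[:2]/q[2]
def comps(m,x0,y0,x1,y1,amin=3):
    k=np.zeros_like(m);k[y0:y1,x0:x1]=m[y0:y1,x0:x1]
    n,l,s,c=cv2.connectedComponentsWithStats(k)
    return [(l==i,s[i,4],c[i]) for i in range(1,n) if s[i,4]>=amin]
def blue(im):
    h=cv2.cvtColor(im,cv2.COLOR_BGR2HSV);return cv2.inRange(h,(105,170,90),(128,255,255))
def line(mask):
    p=np.argwhere(mask)[:,::-1].astype(np.float32);r=cv2.minAreaRect(p);b=cv2.boxPoints(r)
    if np.linalg.norm(b[0]-b[1])>np.linalg.norm(b[1]-b[2]):b=np.roll(b,-1,0)
    return r[0],(b[0]+b[1])/2,(b[2]+b[3])/2
E
python3 - <<'E'
from h import *
S=cv2.imread("pics/s.png");T=cv2.imread("pics/t.png")
Ps,Pt=KP(get_calibration("scene")),KP(get_calibration("top"))
for nm,ws,wt in(("clay",(285,225,335,280),(145,175,200,215)),("stone",(250,180,300,225),(215,205,270,240))):
    a=max(comps(blue(S),*ws),key=lambda q:q[1]);b=max(comps(blue(T),*wt),key=lambda q:q[1])
    print(nm,a[1],b[1],"cent",tri(Ps,a[2],Pt,b[2]).round(4))
    ls,lt=line(a[0]),line(b[0]);print([np.round(v,1).tolist() for v in ls+lt])
    print("mid",tri(Ps,ls[0],Pt,lt[0]).round(4))
    for i in(1,2):
        c=[tri(Ps,ls[i],Pt,lt[j]) for j in(1,2)];print("ends",[v.round(4).tolist() for v in c])
    e=[onplane(Pt,v,.08) for v in lt[1:]];print("top@.08",e,np.degrees(np.arctan2(*(e[1]-e[0])[::-1])))
# disc
def white(im,w):
    h=cv2.cvtColor(im,cv2.COLOR_BGR2HSV);return max(comps(cv2.inRange(h,(0,0,190),(180,40,255)),*w),key=lambda q:q[1])
a=white(S,(145,155,190,190));b=white(T,(340,160,390,210))
ea=[cv2.fitEllipse(cv2.convexHull(np.argwhere(q[0])[:,::-1].astype(np.int32))) for q in(a,b)]
print(ea);print("disc",tri(Ps,ea[0][0],Pt,ea[1][0]),onplane(Pt,ea[1][0],.004),onplane(Ps,ea[0][0],.004))
# clay ball + orange
for im,w in((S,(285,240,330,280)),(T,(160,180,195,215))):
    h=cv2.cvtColor(im,cv2.COLOR_BGR2HSV);print([(q[1],q[2]) for q in comps(cv2.inRange(h,(0,120,80),(20,255,255)),*w)])
# join bar direction, scanner base
for p in((363.5,150),(363,172),(364,185)):print(onplane(Pt,p,.004))
cv2.imwrite("pics/c.png",np.hstack([cv2.resize(T[60:215,320:440],(400,517),interpolation=2),cv2.resize(S[130:240,75:195],(400,367),interpolation=2)if 0 else cv2.resize(S[130:285,75:195],(400,517),interpolation=2)]))
E
```

```text
clay 212 220 cent [0.538  0.2418 0.0728]
[[310.3, 247.9], [300.1000061035156, 231.0], [320.6000061035156, 264.79998779296875], [170.6, 194.7], [150.8000030517578, 188.5], [190.39999389648438, 200.8000030517578]]
mid [0.5384 0.2415 0.0743]
ends [[0.5612, 0.2436, 0.1708], [0.5228, 0.1958, 0.0797]]
ends [[0.5544, 0.2864, 0.0723], [0.513, 0.239, -0.0347]]
top@.08 [array([0.55155679, 0.28664219]), array([0.52400569, 0.19422495])] -106.60018649754528
stone 131 212 cent [0.4718 0.0804 0.0776]
[[276.4, 193.7], [258.1000061035156, 189.6999969482422], [294.6000061035156, 197.60000610351562], [239.5, 225.3], [257.79998779296875, 215.39999389648438], [221.1999969482422, 235.10000610351562]]
mid [0.4692 0.0785 0.0717]
ends [[0.4924, 0.0362, 0.0728], [0.4871, 0.0843, 0.1152]]
ends [[0.465, 0.0823, 0.0658], [0.4462, 0.1203, 0.0708]]
top@.08 [array([0.49202961, 0.03665344]), array([0.44527548, 0.12098634])] 119.00396503979118
[((168.24075317382812, 172.0371551513672), (22.172183990478516, 31.07554817199707), 79.51387786865234), ((363.5126953125, 185.0058135986328), (33.647865295410156, 34.3934440612793), 143.47967529296875)]
disc [ 5.76125342e-01 -2.37813766e-01  3.21480349e-04] [ 0.57532751 -0.23623306] [ 0.57811517 -0.23514316]
[(np.int32(106), array([307.25471698, 260.6509434 ]))]
[(np.int32(18), array([177.11111111, 192.27777778])), (np.int32(7), array([173.28571429, 200.42857143]))]
[ 0.66682215 -0.23699347]
[ 0.60914355 -0.23518945]
[ 0.57536154 -0.23750074]
```

View pics/c.png

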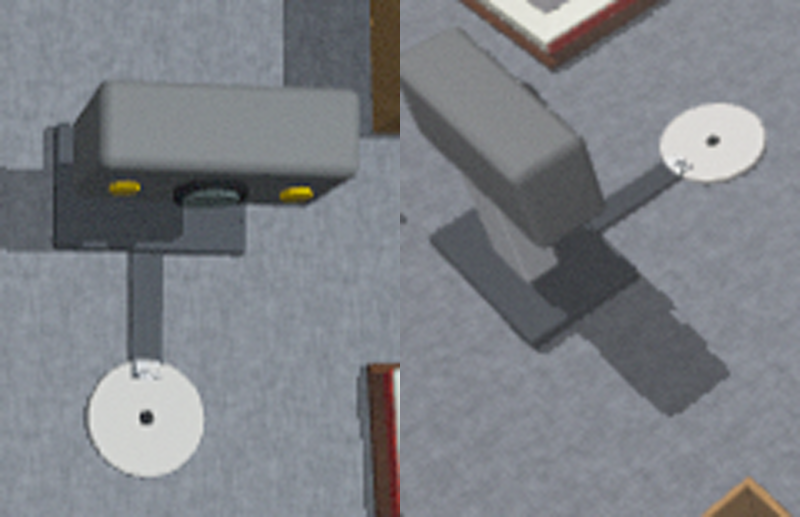

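The crop shows the disc dot at crop pixel (147,417), which is top-view (364,185). The joining bar points straight along world +x, so the scanner yaw is about 0. The measured bar centre is about (0.538, 0.241, 0.074), which agrees with the 75 mm given. The bar's direction is 73.4°.

Call:
{"method": "send_rows", "body": {"rows": [[[-4.1, -2.3, 0, 0, 0, 0], [-4.1, -2.3, 0, 0, 0, 0], [-4.1, -2.3, 0, 0, 0, 0], [-4.1, -2.3, 0, 0, 0, 0], [-4.1, -2.3, 0, 0, 0, 0]]], "hand": 0, "force": 60}}

```text
t: 0.72
eef_pos: [0.3881, 0.4205, 0.2559]
eef_rot: [-0.0, 0.187, 0.982, -0.0]
contact_force: [-0.1, 0.5, 0.5]
gripper_width: 1.0
grasp_force: 0.0
```

Call:
{"method": "send_rows", "body": {"rows": [[[-4.1, -2.3, 0, 0, 0, 0], [-4.1, -2.3, 0, 0, 0, 0], [-4.1, -2.3, 0, 0, 0, 0], [-4.1, -2.3, 0, 0, 0, 0], [-4.1, -2.3, 0, 0, 0, 0]]]}}

```text
t: 1.35
eef_pos: [0.5363, 0.2383, 0.2559]
eef_rot: [-0.0, 0.187, 0.982, -0.0]
contact_force: [0.5, 0.2, -0.9]
gripper_width: 0.998
grasp_force: 0.0
```

Call:
{"method": "send_rows", "body": {"rows": [[[0, 0, 0, 0, 0, 8.5], [0, 0, 0, 0, 0, 8.5], [0, 0, 0, 0, 0, 8.5], [0, 0, 0, 0, 0, 8.5], [0, 0, 0, 0, 0, 8.5]]]}}

```text
t: 1.98
eef_pos: [0.5354, 0.2395, 0.2557]
eef_rot: [-0.0, 0.533, 0.846, -0.001]
contact_force: [-0.1, -0.4, -0.1]
gripper_width: 1.007
grasp_force: 0.0
```

Call:
{"method": "send_rows", "body": {"rows": [[[0, 0, 0, 0, 0, 8.5], [0, 0, 0, 0, 0, 8.5], [0, 0, 0, 0, 0, 8.5], [0, 0, 0, 0, 0, 8.5], [0, 0, 0, 0, 0, 8.5]]]}}

```text
t: 2.6
eef_pos: [0.5353, 0.2397, 0.2557]
eef_rot: [-0.0, 0.803, 0.596, -0.001]
contact_force: [0.8, 0.3, -1.2]
gripper_width: 0.999
grasp_force: 0.0
```

Call:
{"method": "send_rows", "body": {"rows": [[[0, 0, 0, 0, 0, 0], [0, 0, 0, 0, 0, 0]]]}}

```text
t: 2.85
eef_pos: [0.5356, 0.2397, 0.256]
eef_rot: [-0.0, 0.801, 0.599, -0.0]
contact_force: [-1.0, 0.1, -0.1]
gripper_width: 1.0
grasp_force: 0.0
```

```bash
python3 - <<'E'
from h import *
from scipy.spatial.transform import Rotation as R
c=get_calibration("wrist");im=grab_frame("wrist");cv2.imwrite("pics/w1.png",im)
P=KP(c);s=get_state();q=s["eef_rot"]
print(s["t"],s["eef_pos"],s["joint_pos"].round(2));print(R.from_quat(np.roll(q,-1)).as_matrix().round(3))
for X in((.538,.241,.075),(.5515,.2866,.08),(.524,.194,.08)):
    p=P@[*X,1];print(p[:2]/p[2])
for m,a,cc in comps(blue(im),0,0,512,384,80):
    l=line(m);print(a,cc,[np.round(v,1).tolist() for v in l]);e=[onplane(P,v,.082) for v in l[1:]];print(e,np.mean(e,0),np.degrees(np.arctan2(*(e[1]-e[0])[::-1])))
E
```

```text
2.9 [0.53563309 0.23966599 0.25612044] [-0.72  0.54  0.42  1.62 -0.25  1.03 -0.51]
[[ 0.284  0.959 -0.   ]
 [ 0.959 -0.284 -0.   ]
 [-0.    -0.    -1.   ]]
[257.68344309 173.54516903]
[257.87047159 126.06708174]
[257.49741793 220.55474272]
1348 [256.60014837 170.70103858] [[258.4, 172.6], [249.0, 127.19999694824219], [267.79998779296875, 218.0]]
[array([0.54310527, 0.28805742]), array([0.53524901, 0.1944786 ])] [0.53917714 0.24126801] -94.79892331533247
161 [242.95652174 280.08074534] [[243.1, 284.6], [226.0, 283.79998779296875], [260.20001220703125, 285.5]]
[array([0.46990184, 0.13309033]), array([0.5055695 , 0.12045441])] [0.48773567 0.12677237] -19.507612707182613
770 [231.65584416 311.13376623] [[233.2, 313.3], [209.8000030517578, 293.3999938964844], [256.5, 333.20001220703125]]
[array([0.44897247, 0.12669671]), array([0.48389957, 0.06110158])] [0.46643602 0.09389914] -61.96626285901407
```

View pics/w1.png

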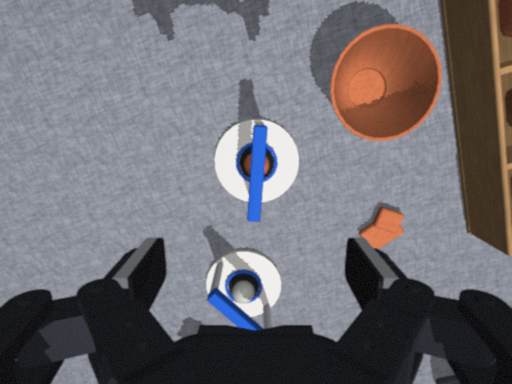

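The wrist view shows the orange ball under the bar. The bar's ends are at about (260,126) and (254,220), and the blue pocket ring spoiled the rectangle fit, so I'll refit from the end sections only.

```bash
python3 - <<'E'
from h import *
im=cv2.imread("pics/w1.png");P=KP(get_calibration("wrist"));m=max(comps(blue(im),200,100,320,240),key=lambda q:q[1])[0]
p=np.argwhere(m)[:,::-1];y=p[:,1];print(y.min(),y.max())
r=[(x,np.mean(p[y==x,0])) for x in range(y.min()+2,y.max()-1) if x<143 or x>185]
r=np.array(r);k=np.polyfit(r[:,0],r[:,1],1)
e=[onplane(P,(np.polyval(k,v),v),.082) for v in(y.min()-.5,y.max()+.5)]
print(k,e,np.mean(e,0),np.linalg.norm(e[1]-e[0]),np.degrees(np.arctan2(*(e[0]-e[1])[::-1])))
T=cv2.imread("pics/t.png");Pt=KP(get_calibration("top"));m=max(comps(blue(T),145,175,200,215),key=lambda q:q[1])[0]
p=np.argwhere(m)[:,::-1];x=p[:,0];r=np.array([(v,np.mean(p[x==v,1])) for v in range(x.min()+2,x.max()-1) if v<166 or v>188])
k=np.polyfit(r[:,0],r[:,1],1);e=[onplane(Pt,(v,np.polyval(k,v)),.082) for v in(x.min()-.5,x.max()+.5)]
print(e,np.mean(e,0),np.linalg.norm(e[1]-e[0]),np.degrees(np.arctan2(*(e[0]-e[1])[::-1])))
E
```

```text
126 220
[-7.09784033e-02  2.68861944e+02] [array([0.55369911, 0.28662745]), array([0.52003617, 0.19601707])] [0.53686764 0.24132226] 0.09666144321137336 69.61931257326246
[array([0.55488581, 0.28700366]), array([0.52008347, 0.19346125])] [0.53748464 0.24023245] 0.09980673590624073 69.59234168431843
```

Call:
{"method": "send_rows", "body": {"rows": [[[0.15, 0.1, 0, 0, 0, 4], [0, 0, 3, 0, 0, 0], [0, 0, 4, 0, 0, 0], [0, 0, 4, 0, 0, 0], [0, 0, 3, 0, 0, 0]]]}}

```text
t: 3.52
eef_pos: [0.5366, 0.2407, 0.1146]
eef_rot: [-0.0, 0.822, 0.57, -0.001]
contact_force: [-1.0, 0.8, 0.1]
gripper_width: 1.002
grasp_force: 0.0
```

Call:
{"method": "send_rows", "body": {"rows": [[[0, 0, 2, 0, 0, 0], [0, 0, 1, 0, 0, 0], [0, 0, 0.5, 0, 0, 0], [0, 0, 0, 0, 0, 0], [0, 0, 0, 0, 0, 0]]]}}

```text
t: 4.15
eef_pos: [0.5377, 0.241, 0.0821]
eef_rot: [0.0, 0.822, 0.569, 0.001]
contact_force: [0.9, 0.3, -0.6]
gripper_width: 0.999
grasp_force: 0.0
```

```bash
python3 - <<'E'
from h import *
im=grab_frame("wrist");cv2.imwrite("pics/w2.png",im);print(get_state()["eef_pos"])
E
```

```text
[0.53762299 0.24103959 0.08210597]
```

View pics/w2.png

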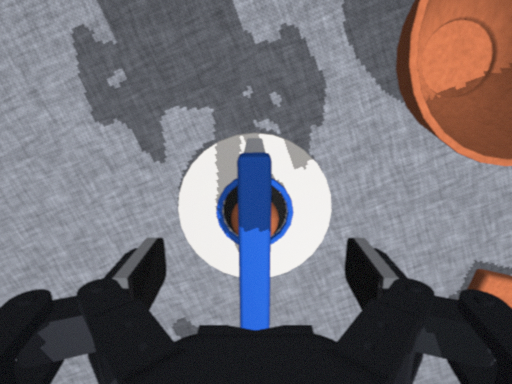

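The bar is vertical at column 255, centred between the fingers, and the ball is in its pocket. I'll close gently in two stages.

Call:
{"method": "send_rows", "body": {"rows": [[[0, 0, 0, 0, 0, 0], [0, 0, 0, 0, 0, 0], [0, 0, 0, 0, 0, 0], [0, 0, 0, 0, 0, 0]]], "hand": 0.75, "force": 40}}

```text
t: 4.7
eef_pos: [0.5371, 0.2408, 0.0813]
eef_rot: [-0.0, 0.822, 0.569, -0.0]
contact_force: [0.6, -0.7, -0.2]
gripper_width: 0.253
grasp_force: 0.0
```

Call:
{"method": "send_rows", "body": {"rows": [[[0, 0, 0, 0, 0, 0], [0, 0, 0, 0, 0, 0], [0, 0, 0, 0, 0, 0], [0, 0, 0, 0, 0, 0], [0, 0, 0, 0, 0, 0]]], "hand": 1}}

```text
t: 5.32
eef_pos: [0.5374, 0.2408, 0.0814]
eef_rot: [0.0, 0.822, 0.569, 0.0]
contact_force: [1.8, -1.2, 0.7]
gripper_width: 0.155
grasp_force: 39.9
```

Call:
{"method": "send_rows", "body": {"rows": [[[0, 0, 0, 0, 0, 0], [0, 0, -0.3, 0, 0, 0], [0, 0, -0.5, 0, 0, 0], [0, 0, -0.5, 0, 0, 0], [0, 0, -0.5, 0, 0, 0]]], "force": 60}}

```text
t: 5.95
eef_pos: [0.537, 0.2408, 0.0997]
eef_rot: [-0.0, 0.822, 0.569, -0.0]
contact_force: [-0.2, 0.2, -3.5]
gripper_width: 0.153
grasp_force: 58.5
```

Call:
{"method": "send_rows", "body": {"rows": [[[0, 0, -0.7, 0, 0, 0], [0, 0, -0.9, 0, 0, 0], [0, 0, -1.1, 0, 0, 0], [0, 0, -1.3, 0, 0, 0], [0, 0, -1.3, 0, 0, 0]]]}}

```text
t: 6.58
eef_pos: [0.5372, 0.2408, 0.1534]
eef_rot: [0.0, 0.822, 0.569, 0.0]
contact_force: [-0.6, 0.9, -2.0]
gripper_width: 0.153
grasp_force: 58.5
```

Call:
{"method": "send_rows", "body": {"rows": [[[0, 0, -1.3, 0, 0, 0], [0, 0, -1.3, 0, 0, 0], [0, 0, -1, 0, 0, 0], [0, 0, -0.7, 0, 0, 0], [0, 0, -0.4, 0, 0, 0]]]}}

```text
t: 7.2
eef_pos: [0.5371, 0.2408, 0.1996]
eef_rot: [0.0, 0.822, 0.569, -0.0]
contact_force: [0.1, -0.1, -1.5]
gripper_width: 0.149
grasp_force: 58.5
```

Call:
{"method": "send_rows", "body": {"rows": [[[0, 0, 0, 0, 0, -2], [0, 0, 0, 0, 0, -3], [0, 0, 0, 0, 0, -4], [0, 0, 0, 0, 0, -4], [0, 0, 0, 0, 0, -4]]]}}

```text
t: 7.82
eef_pos: [0.5368, 0.2407, 0.1987]
eef_rot: [-0.0, 0.728, 0.686, -0.001]
contact_force: [0.5, 0.0, -1.8]
gripper_width: 0.154
grasp_force: 58.5
```

Call:
{"method": "send_rows", "body": {"rows": [[[0, 0, 0, 0, 0, -2.5], [0, 0, 0, 0, 0, -1], [0, 0, 0, 0, 0, 0], [0, 0, 0, 0, 0, 0]]]}}

```text
t: 8.32
eef_pos: [0.5371, 0.2408, 0.1993]
eef_rot: [0.0, 0.708, 0.707, -0.0]
contact_force: [0.6, 0.3, -2.3]
gripper_width: 0.153
grasp_force: 58.5
```

```bash
python3 - <<'E'
from h import *
from scipy.spatial.transform import Rotation as R
im=grab_frame("scene");cv2.imwrite("pics/s2.png",cv2.resize(im[140:300,200:400],(800,600)))
s=get_state();M=R.from_quat(np.roll(s["eef_rot"],-1)).as_matrix()
print(s["eef_pos"],s["joint_pos"].round(2),M.round(3));print(M.T@(np.array([.576,-.237,.2])-s["eef_pos"]))
E
```

```text
[0.53716076 0.24081643 0.19930055] [-0.65  0.59  0.31  1.69 -0.22  0.9  -0.25] [[ 0.002  1.     0.   ]
 [ 1.    -0.002 -0.   ]
 [-0.     0.    -1.   ]]
[-0.47774924  0.03965785 -0.00065843]
```

View pics/s2.png

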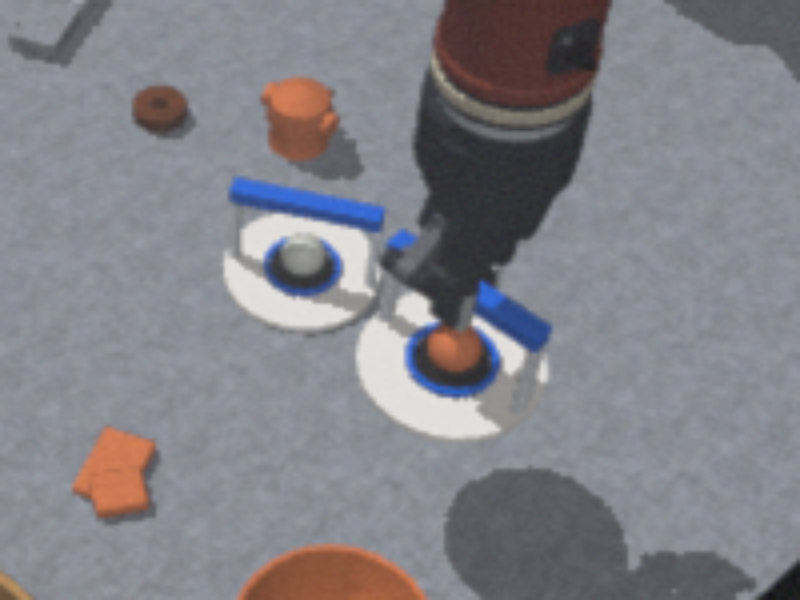

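The tray is level at about (450,350) with the ball in its pocket, and the other tray hasn't moved. Next is the carry.

Call:
{"method": "send_rows", "body": {"rows": [[[-0.4, 0.1, 0, 0, 0, 0], [-0.8, 0.1, 0, 0, 0, 0], [-1.2, 0.1, 0, 0, 0, 0], [-1.6, 0.1, 0, 0, 0, 0], [-2, 0.1, 0, 0, 0, 0]]]}}

```text
t: 9.0
eef_pos: [0.5421, 0.1793, 0.1993]
eef_rot: [0.0, 0.708, 0.706, -0.0]
contact_force: [-0.3, -0.6, -1.8]
gripper_width: 0.152
grasp_force: 58.5
```

Call:
{"method": "send_rows", "body": {"rows": [[[-2.4, 0.2, 0, 0, 0, 0], [-2.4, 0.2, 0, 0, 0, 0], [-2.4, 0.2, 0, 0, 0, 0], [-2.4, 0.2, 0, 0, 0, 0], [-2.4, 0.2, 0, 0, 0, 0]]]}}

```text
t: 9.62
eef_pos: [0.5517, 0.0583, 0.1995]
eef_rot: [0.0, 0.708, 0.706, -0.0]
contact_force: [0.0, -0.1, -2.3]
gripper_width: 0.153
grasp_force: 58.5
```

Call:
{"method": "send_rows", "body": {"rows": [[[-2.4, 0.2, 0, 0, 0, 0], [-2.4, 0.2, 0, 0, 0, 0], [-2.4, 0.2, 0, 0, 0, 0], [-2.4, 0.2, 0, 0, 0, 0], [-2.4, 0.2, 0, 0, 0, 0]]]}}

```text
t: 10.25
eef_pos: [0.5612, -0.0616, 0.1995]
eef_rot: [0.0, 0.708, 0.706, -0.0]
contact_force: [0.7, 0.1, -2.1]
gripper_width: 0.154
grasp_force: 58.5
```

Call:
{"method": "send_rows", "body": {"rows": [[[-2.4, 0.2, 0, 0, 0, 0], [-2.4, 0.2, 0, 0, 0, 0], [-2.4, 0.2, 0, 0, 0, 0], [-2.4, 0.2, 0, 0, 0, 0], [-2.4, 0.2, 0, 0, 0, 0]]]}}

```text
t: 10.88
eef_pos: [0.5706, -0.1815, 0.1994]
eef_rot: [0.0, 0.708, 0.706, -0.0]
contact_force: [1.2, -0.1, -1.5]
gripper_width: 0.151
grasp_force: 58.5
```

Call:
{"method": "send_rows", "body": {"rows": [[[-2, 0.1, 0, 0, 0, 0], [-1.6, 0.1, 0, 0, 0, 0], [-1.2, 0.1, 0, 0, 0, 0], [-0.7, 0.1, 0, 0, 0, 0], [-0.3, 0.1, 0, 0, 0, 0]]]}}

```text
t: 11.5
eef_pos: [0.5766, -0.2371, 0.1993]
eef_rot: [-0.0, 0.708, 0.707, 0.0]
contact_force: [1.3, -1.0, -1.9]
gripper_width: 0.152
grasp_force: 58.5
```

Call:
{"method": "send_rows", "body": {"rows": [[[0, 0, 0, 0, 0, 0], [0, 0, 0, 0, 0, 0], [0, 0, 0, 0, 0, 0], [0, 0, 0, 0, 0, 0], [0, 0, 0, 0, 0, 0]]]}}

```text
t: 12.12
eef_pos: [0.5764, -0.2371, 0.1993]
eef_rot: [-0.0, 0.708, 0.707, -0.0]
contact_force: [-0.3, -0.1, -3.1]
gripper_width: 0.15
grasp_force: 58.5
```

```bash
python3 - <<'E'
from h import *
S=grab_frame("scene");T=grab_frame("top")
cv2.imwrite("pics/s3.png",np.hstack([cv2.resize(S[90:240,70:270],(400,300),interpolation=2),cv2.resize(T[90:240,290:490],(400,300),interpolation=2)]))
s=get_state();print(s["t"],s["eef_pos"],s["eef_rot"].round(3))
P=KP(get_calibration("scene"))
h=cv2.cvtColor(S,cv2.COLOR_BGR2HSV)
for q in comps(cv2.inRange(h,(0,120,80),(20,255,255)),120,90,230,200,30):
    print(q[1],q[2]);
for X in((.576,-.237,.14),(.576,-.237,.194)):
    p=P@[*X,1];print("expect",p[:2]/p[2])
E
```

```text
12.225 [ 0.57638668 -0.23722585  0.199316  ] [-0.     0.708  0.707 -0.   ]
33 [171.66666667 111.51515152]
58 [133.01724138 136.03448276]
69 [159.66666667 136.30434783]
expect [160.27919706 135.838816  ]
expect [156.59959563 119.7780089 ]
```

View pics/s3.png

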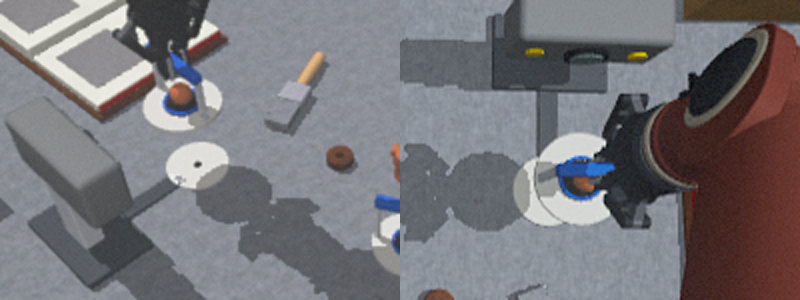

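The ball appears at scene pixel (159.7,136.3), against (160.3,135.8) expected for the scan point. The tray is level, held and still, with its open side facing the lens, so I'm handing in.

```bash
python3 -c "
from rig import *
print(hand_in())"
```

```text
the job is handed in; nothing more can be done
None
```

I handed the job in with the clay ball's tray held level and still above the white disc, its open side to the lens and the ball within about one pixel of the scan point in the scene camera; the result hasn't been reported back.

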